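# Sort leftover fitting parts into sample bins

## Robot

A 6-joint arm with a two-finger parallel gripper is mounted at the origin on a cart in front of the work surface, level with it; the furniture and walls round the work are solid. World frame = base frame: x ahead of the robot, y to its left, z up, the work surface at z = 0. Lengths are in m, angles in rad, forces in N, time in s.
With the tool pointing down it reaches from about 0.3 to 0.875 m from the base axis. Payload 6.4 kg.
Tool frame: the origin (TCP) lies at the very end of the fingers, on their centre line; the grasp point (between the pads) lies 19 mm behind it; z points along the fingers, y is the line along which they close (so a half turn about z gives the same grasp; the last joint's range is limited). The gripper opens to 88 mm and grips with 3 to 60 N. Pads are 18 mm wide; open, the fingers measure 123 mm over their backs; the gripper's body (75 mm by 187 mm) begins 45 mm behind the grasp point.
Start: joints at [-1.526, 0.181, 1.607, -0, 1.354, -0.206], TCP at [0.143, -0.557, 0.239] pointing down, gripper open.
Joint ranges: [-2.99, 2.99], [-0.89, 2.07], [0.3, 2.58], [-1.14, 4.28], [0, 2.63], [-3.12, 3.12]. Speed limits (rad/s): [2.57, 2.57, 3.01, 3.14, 3.14, 3.14].

## Interface

Orientations are given as [roll, pitch, yaw] about the fixed x, y, z axes, in that order (R = Rz(yaw) Ry(pitch) Rx(roll)).
In Python, from cell import manip gives the robot as it stands.
- The arm moves only by the tool move_arm, never from a script. Its argument "moves" is a list of rows, each a list of 5 numbers: the opening, from 0 (shut) to 1 (fully open), then the shift along the world's x, y, z in mm, then the turn about the world's z in degrees. A call has 1 to 20 rows; each row is the pose to reach, as a shift and turn from the pose commanded when the call began; what a row does not reach only later rows make up. A row lasts 1/10 s, in which the tool goes at most 50 mm and 8.59 degrees, less where a joint would pass 70% of its speed; a pose out of reach is approached as far as the arm can. A call with a gripper value outside its range is refused whole. The fingers move at their own pace and stop on an object; "squeeze" is the grip in N (left out, the last holds). Time passes only in rows, so rows that repeat a pose let the fingers close. It gives the time, the measured TCP pose, the force, the opening and the grip force at its end, in the units of the state.
- manip.observe(): the state, without advancing time (a new reading comes with each control period).
- manip.camera(name): name is "side" or "top" or "wrist"; returns a dict with "color" (400x640x3 uint8, red, green, blue), "depth" (400x640 float32, m along the optical axis (not along the pixel's ray), 0 where there is no reading), "vertical_fov" (degrees; the focal length in pixels is half the picture's height over the tangent of half this angle, whatever the lens; pixels are square), "cx", "cy" (the principal point, pixels), "R" (3x3) and "t" (3): a world point X has camera coordinates R X + t. Camera axes: x right, y down, z forward; pixel columns grow to the right and rows downward; lengths in m; the calibration is good to about 2 mm. A picture is of the moment at which its call begins.
- manip.hand_in(): hands the job in; it is judged then, once.
The state is a dict: "time": time; "q": joint angles; "joint_velocities": joint speeds; "tau": joint torques, N m; "position": TCP position; "eef_rot": TCP orientation; "contact_force": force on the tool from outside, world axes, zero at the start; "wrist_torque": the same for the moment, N m; "finger_gap": finger opening in m; "finger_force": force on a finger pad.
Only numpy, scipy, OpenCV 4.12 (cv2) and the standard library are available. Lean on these libraries where they do the work, as an engineer would, in place of code of your own. Each camera call takes 0.05 s, during which the arm holds its last target. There are 200 camera calls.

## Task

Sort the five loose parts in front of the three blue-grey bins: every part goes into the open tray of the bin that has a sample of the same kind fixed on its rear ledge. Bolts are to lie flat in the tray; the cable glands and the lever plug are to be set down standing upright on the tray floor, as they stand now. Leave the load cell and the tape measure where they are.

Things in the scene. Friction and masses are not known exactly. Their poses are not given: they have to be found in the camera images.
- bolt_bin: Low blue-grey bin, fixed. Open tray 138 (y) x 98 (x) mm outside, 130 x 90 inside, walls 18 mm high (rim 20), 4 mm thick; inner floor 4 mm above the bench. Behind it (+x) a closed ledge 42 mm deep, 18 high, with the sample fixed on it: a hex bolt lying along y, 63 mm long, 19 high. Origin: bin underside, centre of the open tray (ledge not counted); x to the ledge, z up.
- gland_bin: Low blue-grey bin, fixed. Open tray 138 (y) x 98 (x) mm outside, 130 x 90 inside, walls 18 mm high (rim 20), 4 mm thick; inner floor 4 mm above the bench. Behind it (+x) a closed ledge 42 mm deep, 18 high, with the sample fixed on it: a black cable gland standing upright, 31 mm high. Origin: bin underside, centre of the open tray (ledge not counted); x to the ledge, z up.
- plug_bin: Low blue-grey bin, fixed. Open tray 138 (y) x 98 (x) mm outside, 130 x 90 inside, walls 18 mm high (rim 20), 4 mm thick; inner floor 4 mm above the bench. Behind it (+x) a closed ledge 42 mm deep, 18 high, with the sample fixed on it: a red and ivory lever plug, 28 mm high. Origin: bin underside, centre of the open tray (ledge not counted); x to the ledge, z up.
- bolt_a: Loose steel hex bolt lying down, 53 mm long over all, head 22 x 19 mm, threaded shank 12 mm thick; 60 g. Origin: centre of its underside as it lies, halfway along its length; y lies along the bolt, x across it, z up. Grip it across x near the middle. Twin of the other loose bolt.
- bolt_b: Loose steel hex bolt lying down, 53 mm long over all, head 22 x 19 mm, threaded shank 12 mm thick; 60 g. Origin: centre of its underside as it lies, halfway along its length; y lies along the bolt, x across it, z up. Grip it across x near the middle. Twin of the other loose bolt.
- gland_a: Loose black plastic cable gland standing upright on its nut, 31 mm tall; foot 26 (x) x 30 (y) mm below 13 mm, above that a round ribbed cap 22 mm across up to 29 mm, which can be gripped from any side; 20 g. Origin: centre of its underside, z up. Twin of the other loose gland.
- gland_b: Loose black plastic cable gland standing upright on its nut, 31 mm tall; foot 26 (x) x 30 (y) mm below 13 mm, above that a round ribbed cap 22 mm across up to 29 mm, which can be gripped from any side; 20 g. Origin: centre of its underside, z up. Twin of the other loose gland.
- plug: Loose ivory lever plug with a red lever on top: body 30 (x) x 42 (y) mm and 20 mm high, lever 22 x 30 mm on top up to 28 mm; 40 g. Origin: centre of its underside, z up. Grip the body across x.
- load_cell: Bystander: bright metal S-shaped load cell standing upright, 25 (x) x 62 (y) x 63 (z) mm. Origin: about the centre of its underside. To be left alone.
- tape_measure: Bystander: black tape measure with a yellow disc, standing, 37 (x) x 72 (y) x 64 (z) mm. Origin: centre of its underside. To be left alone.

How it is judged:
At the end, for the whole second after the job is handed in: In the trays of their own bins: both bolts lying flat (0.2 rad), underside below 28 mm; both glands and the plug upright (0.2 rad), underside below 10 mm (above the bin's underside; tray floor 4 mm). Origins within 42 mm (bin x) and 62 mm (bin y) of the tray's centre, slower than 20 mm/s (x of bolt_a in the frame of bolt_bin between -0.042 and 0.042 m and y of bolt_a in the frame of bolt_bin between -0.062 and 0.062 m and z of bolt_a in the frame of bolt_bin between 0 and 0.028 m and linear speed of each of bolt_a, bolt_b, gland_a, gland_b, plug below 0.02 m/s and angle between bolt_a's own y axis and vertical between 1.37 and 1.77 rad and x of bolt_b in the frame of bolt_bin between -0.042 and 0.042 m and y of bolt_b in the frame of bolt_bin between -0.062 and 0.062 m and z of bolt_b in the frame of bolt_bin between 0 and 0.028 m and angle between bolt_b's own y axis and vertical between 1.37 and 1.77 rad and x of gland_a in the frame of gland_bin between -0.042 and 0.042 m and y of gland_a in the frame of gland_bin between -0.062 and 0.062 m and z of gland_a in the frame of gland_bin between 0 and 0.01 m and angle between each of gland_a, gland_b, plug's own z axis and vertical below 0.2 rad and x of gland_b in the frame of gland_bin between -0.042 and 0.042 m and y of gland_b in the frame of gland_bin between -0.062 and 0.062 m and z of gland_b in the frame of gland_bin between 0 and 0.01 m and x of plug in the frame of plug_bin between -0.042 and 0.042 m and y of plug in the frame of plug_bin between -0.062 and 0.062 m and z of plug in the frame of plug_bin between 0 and 0.01 m); the robot touches nothing.
It fails at once if load cell moved more than 20 mm (distance of load_cell from where it was at the start of the episode above 0.02 m).
It fails at once if tape measure moved more than 20 mm (distance of tape_measure from where it was at the start of the episode above 0.02 m).
It also fails if it takes over 120 s, if anything falls off the work surface, if the arm or the gripper's body presses on something with over 40 N, if the wrist force passes 120 N, or if a joint passes its speed limit or range.

## Working session

There is one attempt and no reset: what is moved stays moved. The work goes in short steps, Python scripts to look and compute and a tool call to move; the robot and the scene stay as the last step left them, time stands still between calls to the robot, and variables do not carry over. Pictures are saved under pics/ and viewed, at most 14 in all, crops included, and the job is handed in when it is done.

Besides the shell and the picture viewer there is one more tool, called after "Call:" as name(argument=value, ...), one argument or row to a line, values as JSON. move_arm: Moves the arm, as the interface text tells. Its arguments: {"type":"object","properties":{"moves":{"type":"array"},"squeeze":{"type":"number"}},"required":["moves"]}

```bash
mkdir -p pics; cat > h.py <<'E'
from cell import manip
import numpy as np, cv2
def cam(n):
    c=manip.camera(n); h=c["color"].shape[0]
    f=h/2/np.tan(np.radians(c["vertical_fov"])/2)
    v,u=np.mgrid[:h,:c["color"].shape[1]]
    d=c["depth"].astype(float)
    P=np.stack([(u-c["cx"])/f*d,(v-c["cy"])/f*d,d],-1)
    W=(P-c["t"])@c["R"]   # R^T (P-t)
    W[d==0]=np.nan
    return c,W
def save(n,c): cv2.imwrite(f"pics/{n}.png",c["color"][:,:,::-1])
E
python3 - <<'E'
from h import *
for n in("top","side"):
    c,W=cam(n); save(n+"0",c); np.savez(n+"0.npz",W=W,c=c["color"])
    print(n,-c["R"].T@c["t"],c["vertical_fov"])
print(manip.observe())
E
```

```text
top [0.33119284 0.00628866 1.11911515] 53.37689158012912
side [-0.21952547  1.38336306  0.81356638] 44.02728728602146
{'time': 0.1, 'q': array([-1.52631259e+00,  1.81447527e-01,  1.60787075e+00,  6.69840405e-06,
        1.35378732e+00, -2.06241136e-01]), 'joint_velocities': array([-0.00229821, -0.001219  , -0.00241067,  0.00028315, -0.00046671,
        0.00139236]), 'tau': array([ 1.10711560e-03, -4.34817910e+01, -3.42694116e+01,  7.04861828e-02,
        3.40293429e-02, -4.29412955e-05]), 'position': array([ 0.14269192, -0.55653802,  0.23792904]), 'eef_rot': array([-3.14011311e+00, -3.16224761e-04,  2.50723195e-01]), 'contact_force': array([0.70428313, 1.02117891, 0.05384285]), 'wrist_torque': array([ 0.00308801, -0.01987093, -0.02803567]), 'finger_force': 0.0, 'finger_gap': 0.08814339430657327}
```

View pics/top0.png

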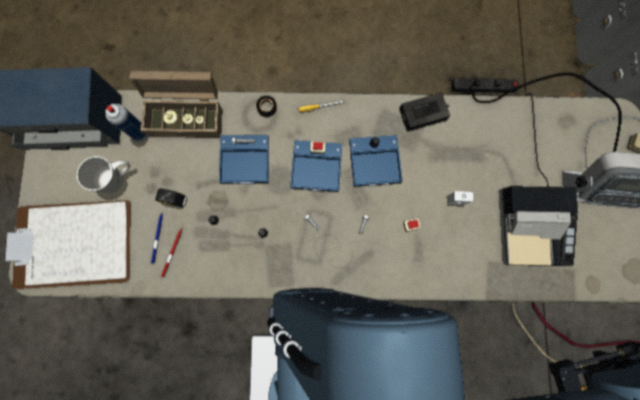

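View pics/side0.png

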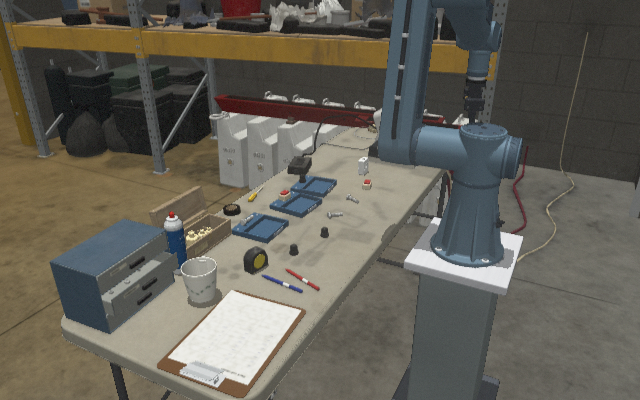

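The top view shows bolts at (312,222) and (363,224), glands at (214,220) and (263,233), and the plug at (412,225). The bins are bolt (245,160), plug (316,166) and gland (376,161). The load cell is at (460,198) and the tape measure at (171,198).

```bash
python3 - <<'E'
from h import *
D=np.load("top0.npz");W=D["W"];C=D["c"].astype(int)
for n,u,v in[("boltA",312,222),("boltB",363,224),("glA",214,220),("glB",263,233),("plug",412,225),("cell",460,198),("tape",171,198)]:
    w=W[v-16:v+16,u-20:u+20].reshape(-1,3); m=w[:,2]>.006; p=w[m]
    xy=p[:,:2]; r=cv2.minAreaRect(xy.astype(np.float32)*1000)
    e,V=np.linalg.eigh(np.cov(xy.T)); 
    print(n,m.sum(),np.nanmedian(w[:,2]),(xy.max(0)+xy.min(0))/2,p[:,2].max(),r,np.degrees(np.arctan2(V[1,1],V[0,1])))
hsv=cv2.cvtColor(D["c"],cv2.COLOR_RGB2HSV)
m=((hsv[...,0]>95)&(hsv[...,0]<125)&(hsv[...,1]>90)).astype(np.uint8)
n,L,S,c=cv2.connectedComponentsWithStats(m)
for i in range(1,n):
    if 800<S[i,4]<6000:
        p=W[L==i]; p=p[np.isfinite(p[:,0])&(abs(p[:,2])<.03)]
        if len(p)>500: print(c[i],S[i],cv2.minAreaRect(p[:,:2].astype(np.float32)*1000))
c=cv2.resize(D["c"][120:250,150:480],None,fx=2.4,fy=2.4,interpolation=cv2.INTER_CUBIC)
cv2.imwrite("pics/crop0.png",c[:,:,::-1])
E
```

```text
boltA 85 0.00021341375867748192 [ 0.45524859 -0.00787473] 0.025803487711357063 ((449.3253479003906, -7.029884338378906), (76.85803985595703, 20.219907760620117), 40.04014205932617) -135.02939031675032
boltB 84 0.0004376975886695506 [ 0.45543752 -0.15640947] 0.02188792323232598 ((455.6568603515625, -157.2412109375), (72.84725189208984, 60.040504455566406), 88.41242980957031) 162.59035791592189
glA 77 0.00010831022779638885 [0.46589734 0.27281869] 0.03420634530496227 ((464.9510803222656, 271.2143249511719), (23.66562271118164, 30.64070701599121), 22.59672737121582) 155.1897247707951
glB 73 0.00014106711129549513 [0.42804881 0.13771714] 0.03528317790868586 ((429.4397277832031, 137.87481689453125), (24.284513473510742, 25.155359268188477), 22.281898498535156) 121.08304274361737
plug 174 0.0006750131821271588 [ 0.4596452  -0.27979653] 0.03236517528705154 ((457.47607421875, -279.5561218261719), (113.42948913574219, 41.952510833740234), 83.6755142211914) 91.92696337681339
cell 296 0.001324610207162265 [ 0.5316389  -0.42002733] 0.06685697733501358 ((553.1056518554688, -415.8880310058594), (87.1485595703125, 95.68303680419922), 49.620845794677734) 86.21683068653942
tape 423 0.0013467613018087938 [0.52302915 0.39170438] 0.07148738367230262 ((523.0291137695312, 391.90130615234375), (62.767738342285156, 87.53788757324219), 18.485740661621094) 82.30305737485915
[243.88294652 160.31987891] [ 220  136   48   47 1982] ((638.4600830078125, 197.47463989257812), (136.749755859375, 134.9031219482422), 1.2826581001281738)
[374.99708171 161.18044747] [ 350  136   51   50 2056] ((638.830322265625, -177.88063049316406), (136.43438720703125, 135.67184448242188), 5.2748823165893555)
[315.91819612 167.64237021] [ 292  141   49   50 1907] ((620.730712890625, -9.119453430175781), (132.0725860595703, 135.44126892089844), 86.5877456665039)
```

View pics/crop0.png

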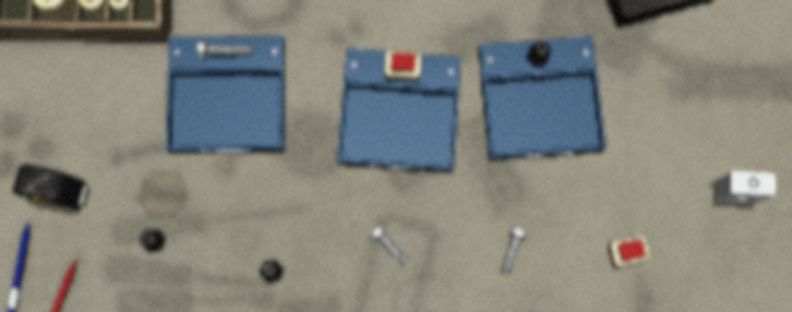

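Call:
move_arm(
  moves=[
    [1, 317, 307, 0, 76],
    [1, 317, 307, 0, 76],
    [1, 317, 307, 0, 76],
    [1, 317, 307, 0, 76],
    [1, 317, 307, 0, 76],
    [1, 317, 307, 0, 76],
    [1, 317, 307, 0, 76],
    [1, 317, 307, 0, 76],
    [1, 317, 307, 0, 76],
    [1, 317, 307, 0, 76],
    [1, 317, 307, 0, 76],
    [1, 317, 307, 0, 76],
    [1, 317, 307, 0, 76],
  ],
)

```text
time: 1.4
position: [0.4588, -0.2511, 0.2386]
eef_rot: [-3.141, -0.0, 1.575]
contact_force: [-0.2, 0.1, -0.2]
finger_gap: 0.0881
finger_force: 0.0
```

```bash
python3 - <<'E'
from h import *
c,W=cam("wrist"); save("w0",c); np.savez("w0.npz",W=W,c=c["color"]); print(-c["R"].T@c["t"],c["R"],c["vertical_fov"],manip.observe()["position"],manip.observe()["eef_rot"])
E
```

```text
[ 0.45908414 -0.18331198  0.38378069] [[ 9.99988973e-01  4.64606129e-03 -6.83850616e-04]
 [ 4.66005082e-03 -9.63717655e-01  2.66883055e-01]
 [ 5.80916117e-04 -2.66883299e-01 -9.63728679e-01]] 59.351697511405234 [ 0.45890009 -0.25113695  0.23866116] [-3.14139112e+00  5.62134510e-05  1.57452845e+00]
```

View pics/w0.png

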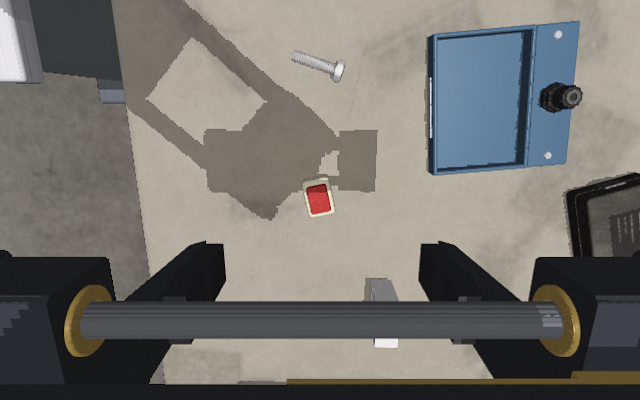

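The wrist view shows the plug at (318,197), bolt_b at (320,65) and the gland bin tray at (480,100). I'll measure all three.

```bash
cat >> h.py <<'E'
def blob(W,u,v,z0,z1,r=45):
    h,w=W.shape[:2]
    m=np.zeros((h,w),np.uint8); a=slice(max(v-r,0),v+r); b=slice(max(u-r,0),u+r)
    with np.errstate(invalid='ignore'): m[a,b]=(W[a,b,2]>z0)&(W[a,b,2]<z1)
    n,L,S,_=cv2.connectedComponentsWithStats(m)
    i=1+np.argmax(S[1:,4]); p=W[L==i]
    (c,s,t)=cv2.minAreaRect(p[:,:2].astype(np.float32)*1000)
    if s[0]<s[1]: t-=90; s=s[::-1]   # t = direction of the long side from world x
    t=(t+90)%180-90
    e,V=np.linalg.eigh(np.cov(p[:,:2].T)); 
    print("n",len(p),"c",np.round(c,1),"size",np.round(s,1),"long dir",round(t,1),"pca",round(np.degrees(np.arctan2(V[1,1],V[0,1])),1),"z",np.round(np.percentile(p[:,2],[2,50,98])*1000,1))
E
python3 - <<'E'
from h import *
W=np.load("w0.npz")["W"]
blob(W,318,197,.005,.04); blob(W,318,197,.024,.04)
blob(W,320,65,.003,.04); blob(W,320,65,.015,.04);blob(W,320,65,.003,.014)
blob(W,490,98,.010,.03,110)
E
```

```text
n 1085 c [ 455.3 -279.5] size [42.1 29.9] long dir -77.6 pca 103.3 z [ 7.8 25.8 28.7]
n 566 c [ 455.3 -279.5] size [30.2 22. ] long dir -77.6 pca 102.8 z [25.5 27.3 29. ]
n 688 c [ 454.  -145.1] size [53.3 21.2] long dir -13.8 pca 161.3 z [ 6.3 11.3 18.9]
n 119 c [ 475.1 -150. ] size [14.5  7.5] long dir 71.2 pca 71.7 z [15.7 17.7 19.6]
n 502 c [ 450.1 -142. ] size [44.4 10.9] long dir -18.7 pca 161.7 z [ 6.3 10.8 13.7]
n 8468 c [ 639.1 -179.7] size [143.1 138.6] long dir 5.3 pca 95.0 z [11.3 17.4 23.8]
```

Call:
move_arm(
  moves=[
    [1, -3.6, -28.4, -50, 12.2],
    [1, -3.6, -28.4, -100, 12.2],
    [1, -3.6, -28.4, -150, 12.2],
    [1, -3.6, -28.4, -180, 12.2],
    [1, -3.6, -28.4, -205, 12.2],
    [1, -3.6, -28.4, -222, 12.2],
    [1, -3.6, -28.4, -233, 12.2],
    [1, -3.6, -28.4, -233, 12.2],
    [0.2, -3.6, -28.4, -233, 12.2],
    [0.2, -3.6, -28.4, -233, 12.2],
    [0.2, -3.6, -28.4, -233, 12.2],
    [0.2, -3.6, -28.4, -233, 12.2],
    [0.2, -3.6, -28.4, -233, 12.2],
    [0.2, -3.6, -28.4, -233, 12.2],
  ],
  squeeze=20,
)

```text
time: 2.85
position: [0.4562, -0.2784, 0.0059]
eef_rot: [3.141, 0.0, 1.79]
contact_force: [0.1, -0.4, 0.2]
finger_gap: 0.0422
finger_force: 0.0
```

Call:
move_arm(
  moves=[
    [0.2, 0, 0, 0, 0],
    [0.2, 0, 0, 0, 0],
    [0.2, 0, 0, 0, 0],
    [0.2, 0, 0, 0, 0],
    [0.2, 0, 0, 0, 0],
    [0.2, 0, 0, 20, 0],
    [0.2, 0, 0, 60, 0],
    [0.2, 0, 0, 100, 0],
    [0.2, 0, 0, 100, 0],
  ],
)

```text
time: 3.75
position: [0.4591, -0.2812, 0.1113]
eef_rot: [3.136, 0.008, 1.79]
contact_force: [0.7, -0.4, -0.4]
finger_gap: 0.0299
finger_force: 20.0
```

Call:
move_arm(
  moves=[
    [0.2, 36, 68, 20, -5],
    [0.2, 72, 136, 50, -10],
    [0.2, 108, 204, 80, -15.8],
    [0.2, 144, 272, 100, -15.8],
    [0.2, 144, 272, 100, -15.8],
    [0.2, 144, 272, 100, -15.8],
    [0.2, 144, 272, 100, -15.8],
    [0.2, 144, 272, 100, -15.8],
    [0.2, 144, 272, 100, -15.8],
    [0.2, 144, 272, 100, -15.8],
    [0.2, 144, 272, 100, -15.8],
  ],
)

```text
time: 4.85
position: [0.5993, -0.0077, 0.2048]
eef_rot: [-3.14, 0.0, 1.513]
contact_force: [1.0, -0.3, 0.3]
finger_gap: 0.0298
finger_force: 20.0
```

```bash
python3 - <<'E'
from h import *
c,W=cam("wrist"); save("w1",c); np.savez("w1.npz",W=W,c=c["color"]); print(manip.observe()["position"],manip.observe()["eef_rot"])
E
```

```text
[ 0.59943925 -0.00762911  0.20499977] [-3.14030130e+00 -1.12761203e-05  1.51261837e+00]
```

View pics/w1.png

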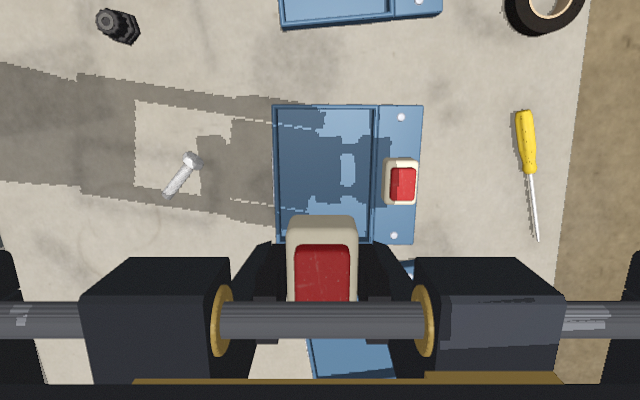

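The plug is held at (322,260) over its bin, whose tray is at (325,175). Bolt_a is at (181,175) and a gland is at (118,27).

```bash
python3 - <<'E'
from h import *
W=np.load("w1.npz")["W"]
blob(W,181,175,.003,.04); blob(W,181,175,.003,.014)
blob(W,118,27,.003,.05); blob(W,118,27,.020,.05)
# plug bin: rim/ledge points
m=np.zeros(W.shape[:2],bool); m[95:242,265:432]=1
p=W[m&(W[...,2]>.012)&(W[...,2]<.024)]*1000
t=np.radians(-3.4); ex=np.array([np.cos(t),np.sin(t)]); ey=np.array([-ex[1],ex[0]])
x=p[:,:2]@ex; y=p[:,:2]@ey
X0,X1=np.percentile(x,[.3,99.7]); Y1=np.percentile(y,99.7)
print(X0,X1,Y1,"tray centre",((X0+49))*ex+(Y1-69)*ey, ((X1-91))*ex+(Y1-69)*ey)
E
```

```text
n 724 c [458.3  -0.7] size [53.5 21.3] long dir 44.3 pca 45.2 z [ 5.  11.2 18.7]
n 443 c [454.9  -4.8] size [42.8 11.1] long dir 45.2 pca -135.1 z [ 6.3 10.7 13.7]
n 1125 c [429.7 136.6] size [25.8 25.8] long dir 71.4 pca 63.7 z [ 3.8 23.8 30.9]
n 641 c [428.6 137.1] size [21.7 21.3] long dir -76.6 pca 62.5 z [20.8 28.4 31.2]
550.5891570256961 691.7458757379308 95.8584758765052 tray centre [600.12665574  -8.7482582 ] [601.28133843  -8.81685899]
```

Call:
move_arm(
  moves=[
    [0.2, 1, -1, -50, 0],
    [0.2, 1, -1, -100, 0],
    [0.2, 1, -1, -145, 0],
    [0.2, 1, -1, -170, 0],
    [0.2, 1, -1, -185, 0],
    [0.2, 1, -1, -194, 0],
    [0.2, 1, -1, -194, 0],
    [0.2, 1, -1, -194, 0],
    [0.45, 1, -1, -194, 0],
    [0.45, 1, -1, -194, 0],
    [0.45, 1, -1, -194, 0],
    [0.45, 1, -1, -194, 0],
    [0.45, 1, -1, -180, 0],
    [0.45, 1, -1, -150, 0],
    [0.45, 1, -1, -110, 0],
    [0.45, 1, -1, -110, 0],
  ],
)

```text
time: 6.5
position: [0.6054, -0.0082, 0.1028]
eef_rot: [3.131, 0.002, 1.515]
contact_force: [0.3, -0.7, 0.8]
finger_gap: 0.04
finger_force: 0.0
```

Call:
move_arm(
  moves=[
    [0.45, -45, 2, 10, -8],
    [0.45, -90, 5, 10, -16],
    [0.45, -142.4, 7.3, 0, -25],
    [0.45, -142.4, 7.3, -10, -33],
    [0.45, -142.4, 7.3, -30, -41.5],
    [0.45, -142.4, 7.3, -55, -41.5],
    [0.45, -142.4, 7.3, -75, -41.5],
    [0.45, -142.4, 7.3, -91, -41.5],
    [0.45, -142.4, 7.3, -91, -41.5],
    [0.45, -142.4, 7.3, -91, -41.5],
    [0, -142.4, 7.3, -91, -41.5],
    [0, -142.4, 7.3, -91, -41.5],
    [0, -142.4, 7.3, -91, -41.5],
    [0, -142.4, 7.3, -91, -41.5],
    [0, -142.4, 7.3, -91, -41.5],
    [0, -142.4, 7.3, -91, -41.5],
    [0, -142.4, 7.3, -91, -41.5],
    [0, -142.4, 7.3, -91, -41.5],
    [0, -142.4, 7.3, -91, -41.5],
  ],
  squeeze=30,
)

```text
time: 8.4
position: [0.4594, -0.0001, 0.0055]
eef_rot: [3.141, -0.001, 0.79]
contact_force: [-1.2, 0.9, 6.8]
finger_gap: 0.0159
finger_force: 29.8
```

Call:
move_arm(
  moves=[
    [0, 0, 0, 20, 0],
    [0, 0, 0, 60, 0],
    [0, 0, 0, 100, 0],
    [0, 32, 46, 130, 9],
    [0, 64, 92, 160, 18],
    [0, 96, 138, 190, 27],
    [0, 128, 184, 200, 36],
    [0, 158.5, 230, 200, 46],
    [0, 158.5, 230, 200, 46],
    [0, 158.5, 230, 200, 46],
    [0, 158.5, 230, 200, 46],
    [0, 158.5, 230, 200, 46],
    [0, 158.5, 230, 200, 46],
    [0, 158.5, 230, 200, 46],
  ],
)

```text
time: 9.8
position: [0.6169, 0.2287, 0.2048]
eef_rot: [-3.141, 0.0, 1.591]
contact_force: [-0.9, -0.1, -0.5]
finger_gap: 0.0159
finger_force: 29.8
```

```bash
python3 - <<'E'
from h import *
c,W=cam("wrist"); save("w2",c); np.savez("w2.npz",W=W,c=c["color"]); print(manip.observe()["position"],manip.observe()["eef_rot"])
E
```

```text
[0.61700842 0.22889127 0.20499336] [3.14146749e+00 4.73626858e-05 1.59160723e+00]
```

View pics/w2.png

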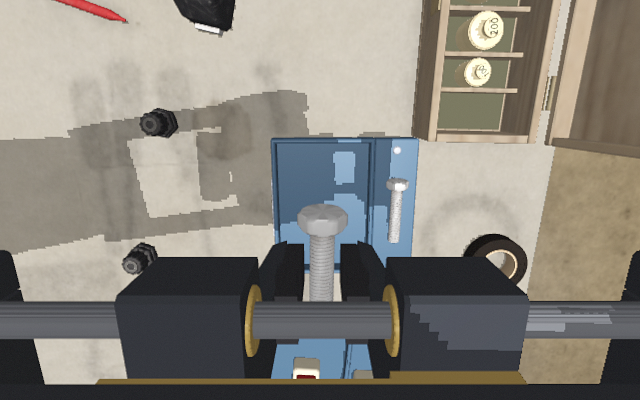

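Bolt_a is held, with its head at (322,220). The bolt bin tray is at (322,200), the glands are at (158,122) and (140,258), and the parts box is to the upper right from (415,0) to (550,145).

```bash
python3 - <<'E'
from h import *
W=np.load("w2.npz")["W"]
blob(W,158,122,.003,.05,30); blob(W,158,122,.020,.05,30)
blob(W,140,258,.020,.05,22)
m=np.zeros(W.shape[:2],bool); m[130:240,265:425]=1
p=W[m&(W[...,2]>.012)&(W[...,2]<.024)]*1000
for d in(0.5,1.2):
    t=np.radians(d); ex=np.array([np.cos(t),np.sin(t)]); ey=np.array([-ex[1],ex[0]])
    x=p[:,:2]@ex; y=p[:,:2]@ey
    X0,X1=np.percentile(x,[.3,99.7]); Y1=np.percentile(y,99.7)
    print(X0,X1,Y1,((X0+49))*ex+(Y1-69)*ey, ((X1-91))*ex+(Y1-69)*ey)
b=W[:140,415:]; b=b[b[...,2]>.03]*1000; print("box",b.min(0),b.max(0))
h=W[205:238,298:347]; h=h[h[...,2]>.1]*1000; print("head",h.min(0),h.max(0))
s=W[240:300,308:338]; s=s[s[...,2]>.1]*1000; print("shank",[np.round(np.median(s[abs(s[:,1]-q)<3],0),1) for q in (215,225,235,242)])
E
```

```text
n 855 c [464.6 277.2] size [25.6 24.6] long dir -33.9 pca 104.0 z [ 4.2 25.3 30.5]
n 495 c [462.3 276.7] size [21.6 21.4] long dir -48.2 pca 133.6 z [21.2 28.5 30.7]
n 386 c [429.2 138. ] size [21.4 20.5] long dir -88.9 pca 131.0 z [20.6 28.5 30.9]
569.8661723913089 710.9619867998445 266.1636681250911 [617.12205211 202.55671836] [618.2178248  202.56628102]
572.148751393931 713.3349714737311 257.52582318391853 [617.06433626 201.49283432] [618.25029618 201.51767664]
box [700.32875794 269.66846753  30.00112703] [822.68031284 382.1947149  120.19141474]
head [606.80887667 241.41434227 200.27627931] [627.28398633 254.26058292 219.10532533]
shank [array([617.1, 215.2, 209.5]), array([617.2, 225.1, 210.3]), array([617.3, 235.1, 211.2]), array([617.2, 240.4, 211.9])]
```

Call:
move_arm(
  moves=[
    [0, 0, -4, -50, 0],
    [0, 0, -4, -100, 0],
    [0, 0, -4, -145, 0],
    [0, 0, -4, -170, 0],
    [0, 0, -4, -185, 0],
    [0, 0, -4, -194, 0],
    [0, 0, -4, -194, 0],
    [0, 0, -4, -194, 0],
    [0.38, 0, -4, -194, 0],
    [0.38, 0, -4, -194, 0],
    [0.38, 0, -4, -194, 0],
    [0.38, 0, -4, -194, 0],
    [0.38, 0, -4, -180, 0],
    [0.38, 0, -4, -150, 0],
    [0.38, 0, -4, -100, 0],
    [0.38, 0, -4, -100, 0],
  ],
)

```text
time: 11.45
position: [0.6224, 0.227, 0.1138]
eef_rot: [3.128, -0.002, 1.593]
contact_force: [1.5, 0.1, 1.1]
finger_gap: 0.0336
finger_force: 0.0
```

Call:
move_arm(
  moves=[
    [0.5, -40, 13, 10, 0],
    [0.5, -80, 26, 10, 0],
    [0.5, -120, 40, 5, 0],
    [0.5, -154, 52, 0, 0],
    [0.5, -154, 52, -30, 0],
    [0.5, -154, 52, -60, 0],
    [0.5, -154, 52, -80, 0],
    [0.5, -154, 52, -90, 0],
    [0.5, -154, 52, -90, 0],
    [0.5, -154, 52, -90, 0],
    [0.1, -154, 52, -90, 0],
    [0.1, -154, 52, -90, 0],
    [0.1, -154, 52, -90, 0],
    [0.1, -154, 52, -90, 0],
    [0.1, -154, 52, -90, 0],
    [0.1, -154, 52, -90, 0],
    [0.1, -154, 52, -90, 0],
  ],
  squeeze=15,
)

```text
time: 13.15
position: [0.4637, 0.278, 0.0154]
eef_rot: [3.141, -0.0, 1.593]
contact_force: [-0.9, -0.6, 6.1]
finger_gap: 0.0208
finger_force: 15.0
```

Call:
move_arm(
  moves=[
    [0.1, 0, 0, 20, 0],
    [0.1, 0, 0, 60, 0],
    [0.1, 0, 0, 100, 0],
    [0.1, 14, -44, 100, 1],
    [0.1, 28, -88, 100, 2],
    [0.1, 42, -132, 100, 3],
    [0.1, 56, -176, 100, 4],
    [0.1, 71, -221, 100, 4],
    [0.1, 86, -266, 100, 4],
    [0.1, 100, -311, 100, 4],
    [0.1, 115, -356, 100, 4],
    [0.1, 129, -401, 100, 4],
    [0.1, 144, -446, 100, 4],
    [0.1, 158, -490, 100, 4],
    [0.1, 158, -490, 100, 4],
    [0.1, 158, -490, 100, 4],
    [0.1, 158, -490, 100, 4],
    [0.1, 158, -490, 100, 4],
    [0.1, 158, -490, 100, 4],
  ],
)

```text
time: 15.05
position: [0.6211, -0.2107, 0.1148]
eef_rot: [-3.141, -0.0, 1.664]
contact_force: [0.7, -0.3, -0.3]
finger_gap: 0.0207
finger_force: 15.0
```

Call:
move_arm(
  moves=[
    [0.1, 0, -2, -40, 0],
    [0.1, 0, -2, -70, 0],
    [0.1, 0, -2, -85, 0],
    [0.1, 0, -2, -95, 0],
    [0.1, 0, -2, -95, 0],
    [0.1, 0, -2, -95, 0],
    [0.5, 0, -2, -95, 0],
    [0.5, 0, -2, -95, 0],
    [0.5, 0, -2, -95, 0],
    [0.5, 0, -2, -95, 0],
    [0.5, 0, -2, -85, 0],
    [0.5, 0, -2, -60, 0],
    [0.5, 0, -2, -20, 0],
    [0.5, 0, -2, 0, 0],
    [0.5, 0, -2, 0, 0],
    [0.5, 0, -2, 0, 0],
  ],
)

```text
time: 16.65
position: [0.6213, -0.2142, 0.1151]
eef_rot: [3.141, 0.001, 1.663]
contact_force: [0.1, -0.6, -0.5]
finger_gap: 0.0441
finger_force: 0.0
```

Call:
move_arm(
  moves=[
    [0.5, -40, 17, 0, 8.3],
    [0.5, -80, 34, 0, 16.6],
    [0.5, -120, 51, 0, 24.9],
    [0.5, -166.4, 69.5, 0, 33.2],
    [0.5, -166.4, 69.5, -10, 41.5],
    [0.5, -166.4, 69.5, -20, 49.8],
    [0.5, -166.4, 69.5, -30, 58.1],
    [0.45, -166.4, 69.5, -40, 66.2],
    [0.45, -166.4, 69.5, -70, 66.2],
    [0.45, -166.4, 69.5, -95, 66.2],
    [0.45, -166.4, 69.5, -110, 66.2],
    [0.45, -166.4, 69.5, -110, 66.2],
    [0.45, -166.4, 69.5, -110, 66.2],
    [0, -166.4, 69.5, -110, 66.2],
    [0, -166.4, 69.5, -110, 66.2],
    [0, -166.4, 69.5, -110, 66.2],
    [0, -166.4, 69.5, -110, 66.2],
    [0, -166.4, 69.5, -110, 66.2],
    [0, -166.4, 69.5, -110, 66.2],
    [0, -166.4, 69.5, -110, 66.2],
  ],
  squeeze=30,
)

```text
time: 18.65
position: [0.455, -0.1447, 0.0049]
eef_rot: [-3.142, 0.0, 2.818]
contact_force: [-0.6, 1.6, 2.8]
finger_gap: 0.0162
finger_force: 29.7
```

Call:
move_arm(
  moves=[
    [0, 0, 0, 20, 0],
    [0, 0, 0, 60, 0],
    [0, 0, 0, 100, 0],
    [0, 20, 38, 110, -8.3],
    [0, 40, 76, 110, -16.6],
    [0, 60, 114, 110, -25],
    [0, 80, 152, 110, -33],
    [0, 100, 190, 110, -41],
    [0, 120, 228, 110, -49],
    [0, 140, 266, 110, -57],
    [0, 162.5, 309.5, 110, -65],
    [0, 162.5, 309.5, 110, -70.5],
    [0, 162.5, 309.5, 110, -70.5],
    [0, 162.5, 309.5, 110, -70.5],
    [0, 162.5, 309.5, 110, -70.5],
    [0, 162.5, 309.5, 110, -70.5],
  ],
)

```text
time: 20.25
position: [0.6172, 0.1639, 0.1148]
eef_rot: [-3.142, 0.0, 1.588]
contact_force: [-0.5, -0.1, -0.7]
finger_gap: 0.0159
finger_force: 29.7
```

```bash
python3 - <<'E'
from h import *
c,W=cam("wrist"); save("w3",c); np.savez("w3.npz",W=W,c=c["color"]); print(manip.observe()["position"],manip.observe()["eef_rot"])
E
```

```text
[0.61726994 0.16395571 0.11490123] [3.14148396e+00 2.93279187e-05 1.58734235e+00]
```

View pics/w3.png

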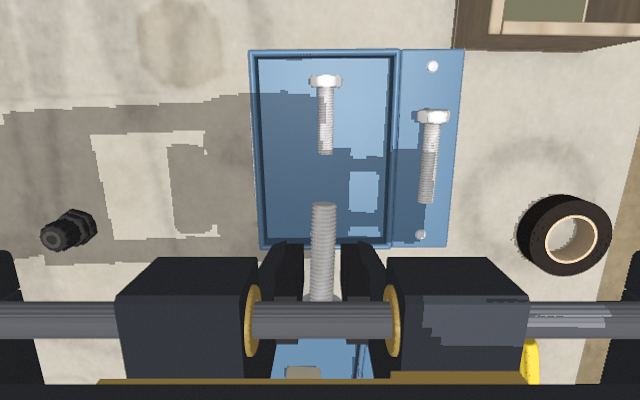

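Bolt_a lies in the tray at (325,112). Bolt_b is held at (322,250), clear of it and ready to lower.

Call:
move_arm(
  moves=[
    [0, 0, 1, -50, 0],
    [0, 0, 1, -80, 0],
    [0, 0, 1, -95, 0],
    [0, 0, 1, -105, 0],
    [0, 0, 1, -105, 0],
    [0, 0, 1, -105, 0],
    [0.38, 0, 1, -105, 0],
    [0.38, 0, 1, -105, 0],
    [0.38, 0, 1, -105, 0],
    [0.38, 0, 1, -105, 0],
    [0.38, 0, 1, -90, 0],
    [0.38, 0, 1, -60, 0],
    [0.38, 0, 1, -20, 0],
    [0.38, 0, 1, 0, 0],
    [0.38, 0, 1, 0, 0],
  ],
)

```text
time: 21.8
position: [0.6203, 0.1662, 0.1201]
eef_rot: [3.133, -0.001, 1.588]
contact_force: [-0.4, -0.7, -1.2]
finger_gap: 0.0338
finger_force: 0.0
```

Commanded pose is now about (617, 165, 115). Next is gland_b at (429, 137.5).

Call:
move_arm(
  moves=[
    [0.5, -45, -7, 0, 0],
    [0.5, -90, -14, 0, 0],
    [0.5, -135, -21, 0, 0],
    [0.5, -188, -27.5, 0, 0],
    [0.5, -188, -27.5, -30, 0],
    [0.5, -188, -27.5, -60, 0],
    [0.5, -188, -27.5, -85, 0],
    [0.5, -188, -27.5, -100, 0],
    [0.5, -188, -27.5, -100, 0],
    [0.5, -188, -27.5, -100, 0],
    [0.1, -188, -27.5, -100, 0],
    [0.1, -188, -27.5, -100, 0],
    [0.1, -188, -27.5, -100, 0],
    [0.1, -188, -27.5, -100, 0],
    [0.1, -188, -27.5, -100, 0],
    [0.1, -188, -27.5, -100, 0],
    [0.1, -188, -27.5, -100, 0],
  ],
  squeeze=15,
)

```text
time: 23.5
position: [0.4299, 0.1384, 0.0154]
eef_rot: [3.14, -0.0, 1.588]
contact_force: [-0.4, 0.0, 6.0]
finger_gap: 0.0212
finger_force: 15.0
```

Call:
move_arm(
  moves=[
    [0.1, 0, 0, 20, 0],
    [0.1, 0, 0, 60, 0],
    [0.1, 0, 0, 100, 0],
    [0.1, 23, -36, 100, 1],
    [0.1, 47, -72, 100, 2],
    [0.1, 70, -108, 100, 3],
    [0.1, 93, -144, 100, 4],
    [0.1, 117, -180, 100, 4],
    [0.1, 140, -216, 100, 4],
    [0.1, 163, -252, 100, 4],
    [0.1, 186.5, -287.5, 100, 4],
    [0.1, 186.5, -287.5, 100, 4],
    [0.1, 186.5, -287.5, 100, 4],
    [0.1, 186.5, -287.5, 100, 4],
    [0.1, 186.5, -287.5, 100, 4],
  ],
)

```text
time: 25.0
position: [0.6151, -0.1477, 0.1146]
eef_rot: [-3.141, -0.001, 1.659]
contact_force: [0.1, 0.3, 0.9]
finger_gap: 0.0214
finger_force: 15.0
```

Call:
move_arm(
  moves=[
    [0.1, 0, -1, -40, 0],
    [0.1, 0, -1, -70, 0],
    [0.1, 0, -1, -85, 0],
    [0.1, 0, -1, -95, 0],
    [0.1, 0, -1, -95, 0],
    [0.1, 0, -1, -95, 0],
    [0.5, 0, -1, -95, 0],
    [0.5, 0, -1, -95, 0],
    [0.5, 0, -1, -95, 0],
    [0.5, 0, -1, -95, 0],
    [0.5, 0, -1, -85, 0],
    [0.5, 0, -1, -60, 0],
    [0.5, 0, -1, -20, 0],
    [0.5, -40, -1, 30, 0],
    [0.5, -80, -1, 80, 0],
    [0.5, -120, -1, 120, 0],
    [0.5, -160, -1, 150, 0],
    [0.5, -200, -1, 150, 0],
    [0.5, -200, -1, 150, 0],
    [0.5, -200, -1, 150, 0],
  ],
)

```text
time: 27.0
position: [0.4148, -0.1504, 0.267]
eef_rot: [3.139, 0.003, 1.656]
contact_force: [-0.2, 1.2, 0.8]
finger_gap: 0.0439
finger_force: 0.0
```

```bash
python3 - <<'E'
from h import *
c,W=cam("top"); np.savez("top1.npz",W=W,c=c["color"])
k=cv2.resize(c["color"][120:250,150:480],None,fx=2.4,fy=2.4,interpolation=cv2.INTER_CUBIC)
cv2.imwrite("pics/crop1.png",k[:,:,::-1])
c,W=cam("side"); k=cv2.resize(c["color"][160:290,200:400],None,fx=4,fy=4,interpolation=cv2.INTER_CUBIC)
cv2.imwrite("pics/side1.png",k[:,:,::-1])
E
```

```text
(no output)
```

View pics/crop1.png

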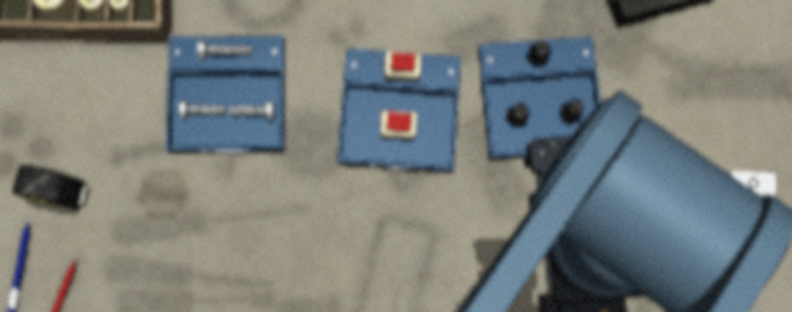

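View pics/side1.png

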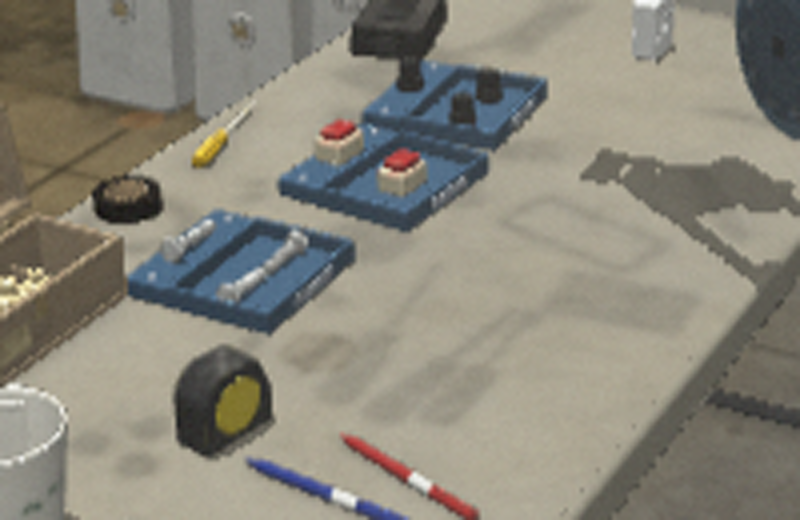

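The top crop shows the bolts end to end at (205,110) and (250,110), the plug at (399,123), and the glands at (517,115) and (571,111). In the side crop the glands and plug stand upright, and the bystanders haven't moved, so I'm handing in.

```bash
python3 -c "
from cell import manip
print(manip.hand_in())"
```

```text
the job is handed in; nothing more can be done
None
```

All five parts are in their matching bins: bolts lying flat, glands and plug upright, and the load cell and tape measure untouched. I handed the job in at about 27 s on the robot's clock; no verdict came back.

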